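# Lock the slide archive box

### The arm

A 6-joint arm with a two-finger parallel gripper is mounted at the origin on the work surface. World frame = base frame: x ahead of the robot, y to its left, z up, the work surface at z = 0. Lengths are in mm, angles in rad, forces in N, time in s.
With the tool pointing down it reaches from about 250 to 775 mm from the base axis. Payload 8.9 kg.
Tool frame: the origin (TCP) lies on the front face of the gripper's body, between the roots of the fingers; the fingertips stand 73 mm ahead of it and the grasp point (between the pads) lies 54 mm ahead of it; z points along the fingers, x is the direction in which the jaws open and shut, and the axes are right-handed (so a half turn about z gives the same grasp; the last joint's range is limited). The gripper opens to 85 mm and grips with 20 to 120 N. Pads are 22 mm wide; open, the fingers measure 114 mm over their backs; the gripper's body (76 mm by 85 mm) begins 54 mm behind the grasp point. The pads swing forward as they close: fully open they stand 13 mm farther back than shut.
Start: joints at [-1.426, 0.291, -0.153, 1.127, 0, 1.431], TCP at [147.005, -503.998, 303.905] pointing down, gripper open.
Joint ranges: [-2.52, 2.52], [-0.91, 1.74], [-1.3, 1.37], [-1.96, 2.02], [-1.52, 1.47], [-3.14, 3.14]. Speed limits (rad/s): [2.22, 2.22, 2.79, 3.14, 3.14, 3.14].

### API

Orientations are given as a unit quaternion [w, x, y, z].
In Python, from workcell import manip gives the robot as it stands.
- The arm moves only by the tool arm_command, never from a script. Its argument "deltas" is a list of rows, each an object with "delta_rot": the turn, a rotation vector about the tool's x, y, z in units of 5 degrees (1.0 is 5 degrees), a list of three; "slide": the shift along the tool's x, y, z in units of 30 mm (1.0 is 30 mm), a list of three; "jaw": the finger opening in mm, from 0 to 85.4. A call has 1 to 8 rows; each row is the pose to reach, as a shift and turn from the pose commanded when the call began, along the tool's axes at that moment; what a row does not reach only later rows make up. A row lasts 1/10 s, in which the tool goes at most 50 mm and 8.59 degrees, less where a joint would pass 70% of its speed; a pose out of reach is approached as far as the arm can. A call with a gripper value outside its range is refused whole. The fingers move at their own pace and stop on an object; the grip force is fixed at half the most. Time passes only in rows, so rows that repeat a pose let the fingers close. It gives the time, the measured TCP pose, the force and the opening at its end, in the units of the state.
- manip.state(): the state, without advancing time (a new reading comes with each control period).
- manip.camera(name): name is "side" or "top" or "wrist"; returns a dict with "color" (384x512x3 uint8, blue, green, red), "camera_matrix" (3x3 intrinsics, pixels), "origin" and "rotation" of the camera in the world; the wrist camera has in their place "tool_from_camera" (4x4, takes a point from camera to tool coordinates, whose origin is the TCP and whose axes are the tool frame's). Camera axes: x right, y down, z forward; pixel columns grow to the right and rows downward; lengths in mm; the calibration is good to about 2 mm. A picture is of the moment at which its call begins: read the wrist's pose just before it. There is no depth.
- manip.hand_in(): hands the job in, once; it reports no verdict.
The state is a dict: "time": time; "q": joint angles; "dq": joint speeds; "joint_torque": joint torques, N m; "ee_pos": TCP position; "ee_rot": TCP orientation; "wrist_force": force on the tool from outside, world axes, zero at the start; "ft_torque": the same for the moment, N m; "gripper_width": finger opening in mm.
Only numpy, scipy, OpenCV 4.12 (cv2) and the standard library are available. Lean on these libraries where they do the work, as an engineer would, in place of code of your own. Each camera call takes 0.05 s, during which the arm holds its last target.

### The job

Lock the slide archive box on the lab bench: fold its raised hasp down flat over the lock, then take the loose U-shaped shackle from its stand and push both legs through the hasp's window into the two holes of the lock until the hidden pawls click and it stays down by itself when let go. Feel for the click and do not force it: never push the shackle against the lock, hasp or box with more than about 45 N, and leave the bottle, beaker and jar where they are.

Things in the scene. Friction and masses are not known exactly. Their poses are not given: they have to be found in the camera images.
- box: Grey steel slide archive box, fixed, its lid shut, with a steel lock block on one side. Origin on the bench under the lock's centre; z up, +x from lock to box, y along the line of the two holes. Lock: 36 (x) by 90 (y) by 80 mm high. The box covers x = 20 to 204, y = -112 to 112 mm, 80 mm high (a low handle on its lid reaches 91 mm).
- hole_a (a point): Mouth centre of the lock's hole at y = +25 mm. Inside: a spring begins to lift the leg tips at 17 to 34 mm depth (4 N there, 8 N at the bottom), and further down two sprung pawls between the legs resist with up to about 12 N. They catch both grooves once the tips are 40 to 56 mm below the lock's top; where in that range is hidden and differs from lock to lock.
- hole_b (a point): Mouth centre of the hole at y = -25 mm. A rigid stop lies 1.5 mm below the catch (legs pushed on against it load the lock quickly). Let go before the catch, the shackle springs up by some 20 mm; caught, it stays down, about 1 to 2 mm above the stop. A push of 10 to 25 N is enough in all.
- lock_mouth (a point): Centre of the lock block's top face, 80 mm above the bench, midway between its two upright round holes (12 mm wide, small chamfers, at y = +25 and -25 mm, x = 0); axes as box.
- hasp (a joint): Angle (rad) of the steel hasp: 0 = folded flat over the lock (its top then 5 mm above the lock's top), growing as its free end rises; starts 0.45 to 0.85. A stiff hinge that stays where it is left; 1 to 4 N at the tongue moves it. At 0 it meets a rigid stop.
- hasp_hinge (a point): Middle of the hasp's hinge axis (along y of the box), 26 mm from the lock's centre towards box +x, 83.5 mm above the bench. The hasp, a 3 mm plate 90 mm wide, reaches 76 mm from here to box -x: window for both legs 66 mm (y) by 18 mm, 17 to 35 mm from the hinge; solid from 35 to 47 mm; then a tongue 30 mm wide.
- shackle: Loose steel U-shackle, about 180 g, standing legs down. Origin midway between the leg tips; z up to the crown, y from leg to leg. Legs 10 mm round, at y = +25 and -25 mm, with tapered tips and a groove 9 to 16 mm above them. The crown is a flat-sided bar 10 mm thick (x), 34 mm long (y), 16 mm high, centred 96 mm above the tips. It fits either way round.
- crown (a point): Centre of the shackle's crown bar, 96 mm above the leg tips; axes as shackle.
- stand: White plastic stand, fixed, 44 (x) by 100 (y) by 30 mm high, with two upright 13 mm holes 25 mm deep, at y = +25 and -25 mm, in which the shackle's legs stand. Origin at the centre of its underside; z up.
- reagent: Amber reagent bottle, 64 mm wide, 130 mm high, bystander; origin at the centre of its underside.
- beaker: Glass beaker, 70 mm wide, 80 mm high, bystander; origin at the centre of its underside.
- jar: White jar with a blue lid, 56 mm wide, 60 mm high, bystander; origin at the centre of its underside.
There are look-alikes about, which are no part of the job. Of the things that look like the shackle, the largest one is meant.

How it is judged:
By the outcome, as a careful person would: the job done as asked, in the order asked, and still so for the second after the job is handed in, with the robot touching nothing.
It also fails if it takes over 64 s, if anything falls off the work surface, if the arm or the gripper's body presses on something with over 40 N, if the wrist force passes 120 N, or if a joint passes its speed limit or range.

## Working session

There is one attempt and no reset: what is moved stays moved. The work goes in short steps, Python scripts to look and compute and a tool call to move; the robot and the scene stay as the last step left them, time stands still between calls to the robot, and variables do not carry over. Pictures are saved under pics/ and viewed, and the job is handed in when it is done.

Besides the shell and the picture viewer there is one more tool, called after "Request:" in YAML: its name, and indented under it one key for each argument. arm_command: Moves the arm, as the interface text tells. Its arguments: {"type":"object","properties":{"deltas":{"type":"array","items":{"type":"object","properties":{"delta_rot":{"type":"array","items":{"type":"number"}},"slide":{"type":"array","items":{"type":"number"}},"jaw":{"type":"number"}}}}},"required":["deltas"]}

```bash
mkdir -p pics; ls
cat > h.py <<'E'
import numpy as np,cv2,json
from workcell import manip
from scipy.spatial.transform import Rotation as R
def snap(n,f):
    s=manip.state(); c=manip.camera(n); cv2.imwrite('pics/'+f+'.png',c['color'])
    d={'K':np.array(c['camera_matrix'])}
    if n=='wrist':
        q=s['ee_rot'];T=np.eye(4);T[:3,:3]=R.from_quat([q[1],q[2],q[3],q[0]]).as_matrix();T[:3,3]=s['ee_pos']
        M=T@np.array(c['tool_from_camera']);d['R']=M[:3,:3];d['o']=M[:3,3]
    else:
        r=np.array(c['rotation']);
        if r.shape!=(3,3): r=R.from_quat([r[1],r[2],r[3],r[0]]).as_matrix()
        d['R']=r;d['o']=np.array(c['origin'])
    np.savez('pics/'+f+'.npz',**d); return c['color']
def ray(f,u,v):
    d=np.load('pics/'+f+'.npz'); r=d['R']@np.linalg.inv(d['K'])@[u,v,1]; return d['o'],r/np.linalg.norm(r)
def onz(f,u,v,z):
    o,r=ray(f,u,v); return o+r*(z-o[2])/r[2]
def proj(f,p):
    d=np.load('pics/'+f+'.npz'); c=d['K']@(d['R'].T@(np.array(p)-d['o'])); return c[:2]/c[2]
def tri(obs):
    A=np.zeros((3,3));b=np.zeros(3)
    for f,u,v in obs:
        o,r=ray(f,u,v);P=np.eye(3)-np.outer(r,r);A+=P;b+=P@o
    return np.linalg.solve(A,b)
def crop(f,x0,y0,x1,y1,k,out):
    i=cv2.imread('pics/'+f+'.png')[y0:y1,x0:x1]; cv2.imwrite('pics/'+out+'.png',cv2.resize(i,None,fx=k,fy=k,interpolation=cv2.INTER_CUBIC))
E
python3 - <<'E'
from h import *
for n in ['side','top','wrist']: snap(n,n+'0')
for n in ['side','top','wrist']:
    d=np.load(f'pics/{n}0.npz'); print(n,d['K'].round(1).tolist(),d['o'].round(1),d['R'].round(3).tolist())
s=manip.state();print(s)
E
```

```text
pics
side [[363.0, 0.0, 259.8], [0.0, 363.0, 193.5], [0.0, 0.0, 1.0]] [  1.2 483.7 655.9] [[-0.707, -0.464, 0.534], [-0.708, 0.469, -0.529], [-0.005, -0.752, -0.659]]
top [[359.7, 0.0, 254.0], [0.0, 359.7, 191.7], [0.0, 0.0, 1.0]] [ 291.4  -17.7 1063. ] [[-0.021, -0.982, 0.19], [-0.999, 0.025, 0.024], [-0.028, -0.189, -0.981]]
wrist [[276.8, 0.0, 257.9], [0.0, 276.8, 190.6], [0.0, 0.0, 1.0]] [ 220.7 -483.1  373.6] [[0.28, -0.917, -0.285], [-0.96, -0.267, -0.082], [-0.001, 0.296, -0.955]]
{'time': 0.15, 'q': array([-1.42627016e+00,  2.91125642e-01, -1.53925927e-01,  1.12666792e+00,
       -1.62945121e-06,  1.43148803e+00]), 'dq': array([-0.001303  , -0.00242126,  0.00303887, -0.00039373, -0.00074115,
        0.00088145]), 'joint_torque': array([ 1.16717052e-03, -5.37369740e+01,  3.31520569e+01,  1.14497976e-02,
       -1.67888115e-04,  2.08577586e-05]), 'ee_pos': array([ 146.98479824, -503.75636785,  303.48738425]), 'ee_rot': array([-3.24958420e-04,  8.00012020e-01, -5.99983795e-01, -3.27813665e-04]), 'wrist_force': array([-0.61898849,  0.53997056, -0.07212868]), 'ft_torque': array([-0.03968111,  0.03790415,  0.02324478]), 'gripper_width': 85.62867558133836}
```

View pics/side0.png

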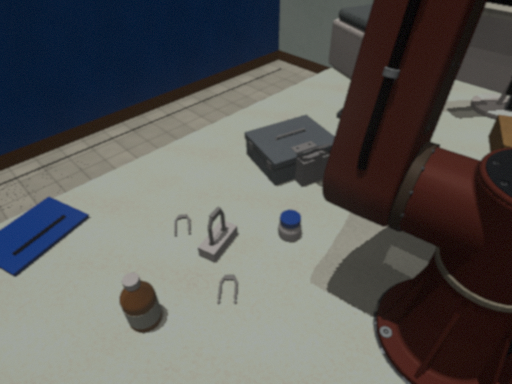

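View pics/top0.png

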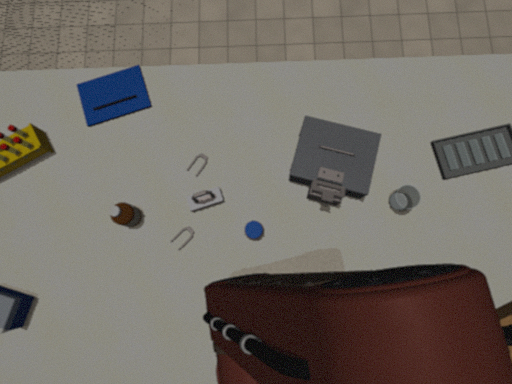

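View pics/wrist0.png

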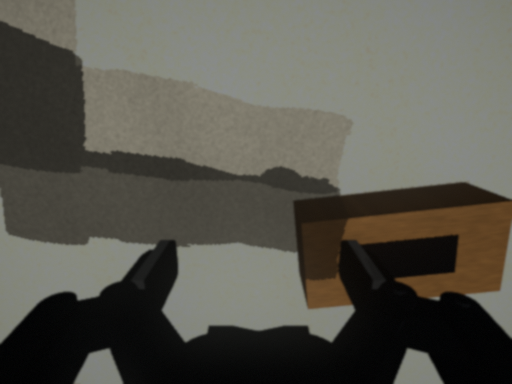

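Three U-shapes are visible. The one standing in the white stand is at side (217,225) and top (204,197). Two thin flat ones lie loose at side (182,224) and (228,288), top (198,162) and (182,237). The standing one fits: it is the largest and has a flat crown. I'll enlarge crops to confirm.

Run:
```python
from h import *
crop('side0',160,190,260,310,5,'c1'); crop('side0',240,110,345,190,6,'c2'); crop('top0',280,105,390,220,5,'c3');crop('top0',160,145,240,255,5,'c4')
```

```text
(no output)
```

View pics/c1.png

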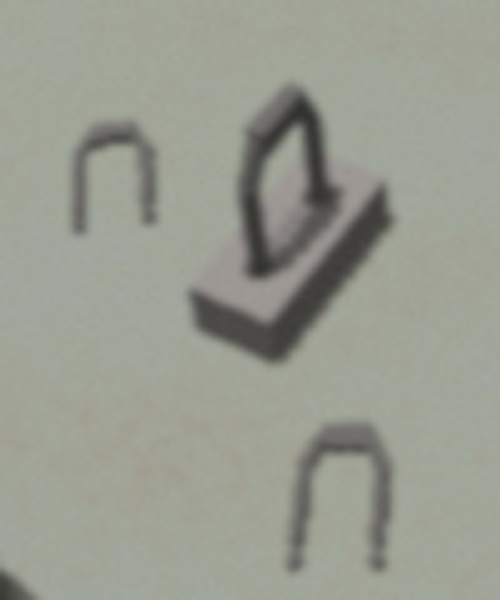

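View pics/c2.png

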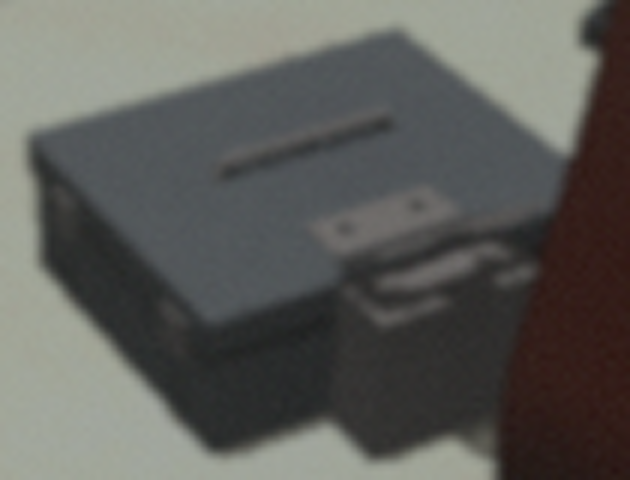

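View pics/c3.png

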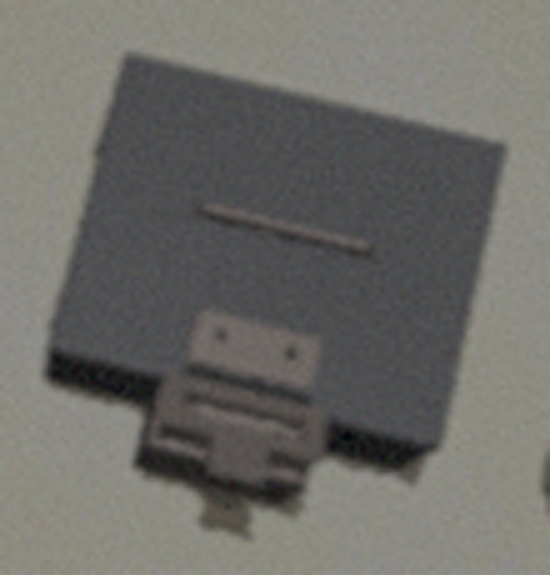

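View pics/c4.png

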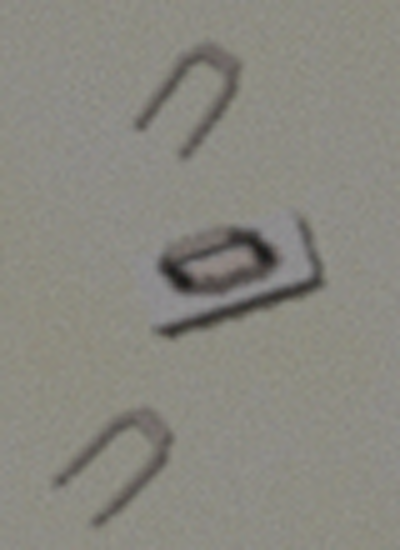

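Confirmed: the standing U at side (217,225) is the thickest and largest, and the other two lie flat and are thin. Now rough poses.

Run:
```python
from h import *
C=[(128,57),(505,147),(438,445),(50,350)]
P=[onz('top0',280+x/5,105+y/5,80) for x,y in C]
for p in P: print(p.round(1))
P=np.array(P)
print([np.linalg.norm(P[i]-P[(i+1)%4]).round(1) for i in range(4)])
ey=((P[0]-P[1])+(P[3]-P[2]))[:2]; print('yaw(y axis)',np.arctan2(*ey[::-1])-np.pi/2)
c=P.mean(0); ex=np.array([ey[1],-ey[0]])/np.linalg.norm(ey); print('lock',c[:2]-112*ex, ex)
# side lid corners
for x,y in [(30,135),(400,30),(212,325)]: print('side',onz('side0',240+x/6,110+y/6,80).round(1))
# shackle crown: ends top face
for t,s in [((205,238),(283,103))]: print(tri([('top0',160+t[0]/5,145+t[1]/5),('side0',160+s[0]/5,190+s[1]/5)]).round(1))
for x,y in [(298,213),(318,272),(160,325),(145,265)]: print('stand',onz('top0',160+x/5,145+y/5,30).round(1))
for x,y in [(190,292),(275,335),(385,185)]: print('stand s',onz('side0',160+x/5,190+y/5,30).round(1))
for n,(u,v),z in [('reag',(125,212),130),('jar',(254,230),60),('beak',(400,202),80)]: print(n,onz('top0',u,v,z).round(0))
```

```text
[ 699.4 -147.8   80. ]
[ 638.3 -358.7   80. ]
[ 467.2 -307.1   80. ]
[526.8 -96.   80. ]
[np.float64(219.5), np.float64(178.7), np.float64(219.4), np.float64(180.2)]
yaw(y axis) -0.27866076590354183
lock [ 475.21416529 -196.5885933 ] [ 0.96142468 -0.27506832]
side [ 694.2 -141.9   80. ]
side [ 630.5 -351.8   80. ]
side [522.1 -90.5  80. ]
[477.  148.7 104.3]
stand [506.3 107.9  30. ]
stand [470.8  96.3  30. ]
stand [441.8 188.7  30. ]
stand [477.6 198.   30. ]
stand s [475.  210.1  30. ]
stand s [429.3 198.9  30. ]
stand s [461.7 104.6  30. ]
reag [426. 346. 130.]
jar [377.   9.  60.]
beak [ 443. -393.   80.]
```

```bash
cat >> h.py <<'E'
def plan(pos,head):
    s=manip.state(); q=s['ee_rot'];A=R.from_quat([q[1],q[2],q[3],q[0]]).as_matrix()
    c,n=np.cos(head),np.sin(head); B=np.array([[c,n,0],[n,-c,0],[0,0,-1]])
    print('slide',(A.T@(np.array(pos)-s['ee_pos'])/30).round(3).tolist(),'rot',(np.degrees(R.from_matrix(A.T@B).as_rotvec())/5).round(3).tolist(),'t',s['time'],'ee',s['ee_pos'].round(1))
E
python3 - <<'E'
from h import *
plan([470,-195,270],-.279)
E
```

```text
slide [-6.864, -13.218, 1.124] rot [-0.007, 0.009, -11.55] t 0.15 ee [ 147.  -503.8  303.5]
```

Request:
arm_command:
  deltas:
    - {"slide":[-6.86,-13.22,1.12],"delta_rot":[0,0,-11.55],"jaw":0}
    - {"slide":[-6.86,-13.22,1.12],"delta_rot":[0,0,-11.55],"jaw":0}
    - {"slide":[-6.86,-13.22,1.12],"delta_rot":[0,0,-11.55],"jaw":0}
    - {"slide":[-6.86,-13.22,1.12],"delta_rot":[0,0,-11.55],"jaw":0}
    - {"slide":[-6.86,-13.22,1.12],"delta_rot":[0,0,-11.55],"jaw":0}
    - {"slide":[-6.86,-13.22,1.12],"delta_rot":[0,0,-11.55],"jaw":0}
    - {"slide":[-6.86,-13.22,1.12],"delta_rot":[0,0,-11.55],"jaw":0}
    - {"slide":[-6.86,-13.22,1.12],"delta_rot":[0,0,-11.55],"jaw":0}

```text
time: 0.95
ee_pos: [436.6, -226.8, 273.8]
ee_rot: [0.0, 0.991, -0.137, 0.0]
wrist_force: [1.1, -1.3, 1.5]
gripper_width: 0.4
```

Run:
```python
from h import *
plan([470,-195,270],-.279)
```

```text
slide [0.784, -1.321, 0.127] rot [0.002, -0.002, 0.042] t 0.95 ee [ 436.6 -226.8  273.8]
```

Request:
arm_command:
  deltas:
    - {"slide":[0.78,-1.3,0.13],"delta_rot":[0,0,0],"jaw":0}
    - {"slide":[0.78,-1.3,0.13],"delta_rot":[0,0,0],"jaw":0}
    - {"slide":[0.78,-1.3,0.13],"delta_rot":[0,0,0],"jaw":0}

```text
time: 1.25
ee_pos: [468.9, -196.5, 269.6]
ee_rot: [-0.0, 0.99, -0.138, -0.001]
wrist_force: [-0.8, 0.1, -1.1]
gripper_width: 0.1
```

Run:
```python
from h import *
snap('wrist','w1');snap('top','t1');snap('side','s1');plan([470,-195,270],-.279)
d=np.load('pics/w1.npz');print(d['o'],d['R'])
for p in [(474,-195,80)]: print(proj('w1',p))
```

```text
slide [0.035, -0.124, 0.0] rot [0.002, 0.004, -0.017] t 1.4 ee [ 468.  -198.3  270. ]
[ 490.80719565 -124.36880778  339.75357943] [[ 0.96190854 -0.26071113 -0.08222939]
 [-0.27336782 -0.91890541 -0.28439916]
 [-0.00141501  0.29604485 -0.95517299]]
[261.5475159  182.81873675]
```

View pics/w1.png

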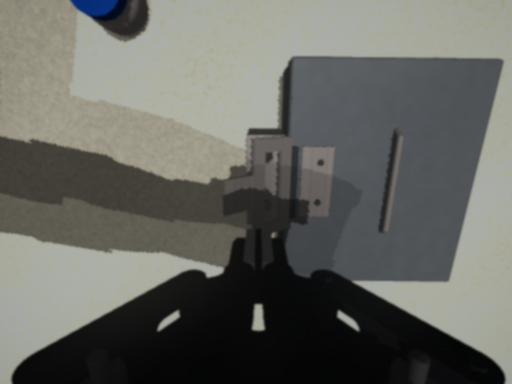

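View pics/s1.png

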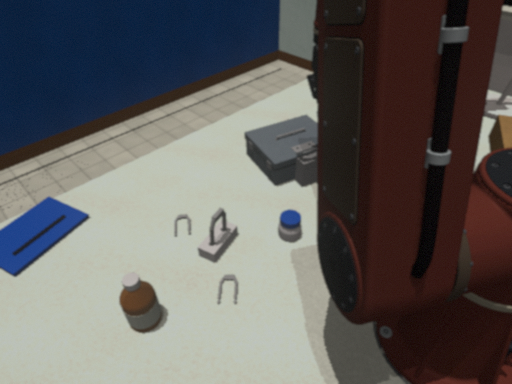

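Run:
```python
from h import *
crop('w1',210,40,350,300,2.3,'c5');crop('w1',215,110,345,250,5,'c6')
```

```text
(no output)
```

View pics/c6.png

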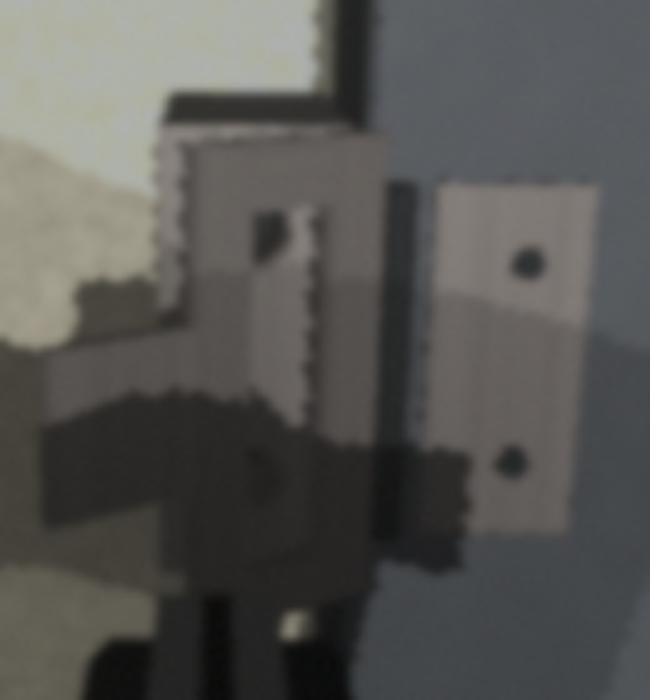

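View pics/c5.png

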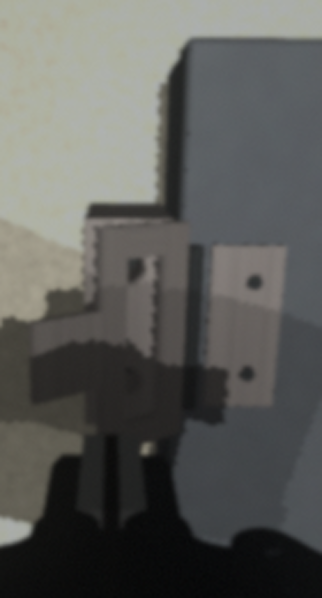

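Run:
```python
from h import *
A=onz('w1',292.5,57.5,80);B=onz('w1',501.5,59,80);C=onz('w1',449,281,80);D=onz('w1',247,135,80)
print(A,B,C,D,np.linalg.norm(A-B),np.linalg.norm(B-C))
ex=B-A;print(np.arctan2(ex[1],ex[0])); ey=B-C;a=np.arctan2(ey[1],ey[0])-np.pi/2;print(a)
h=-.277
for h in [-.27,a]:
    ex=np.array([np.cos(h),np.sin(h)]);ey=np.array([-ex[1],ex[0]])
    print(h,A[:2]-20*ex-112*ey,B[:2]-204*ex-112*ey,C[:2]-204*ex+112*ey,D[:2]+18*ex-45*ey)
for u,v in [(215+43/5,110+355/5),(215+43/5,110+525/5)]:
  for z in (110,125,140): print(z,onz('w1',u,v,z))
```

```text
[529.43129811 -95.16658271  80.        ] [ 701.04313247 -145.19167931   80.        ] [ 640.86467541 -357.98105394   80.        ] [ 473.43416571 -147.13117164   80.        ] 178.75439010515655 221.13517280054475
-0.28364182828141105
-0.2756103078636545
-0.27 [ 480.28195927 -197.77429437] [ 474.5599487  -198.72080662] [ 474.12933346 -195.62550046] [ 478.7791272  -195.30202783]
-0.2756103078636545 [ 479.70707494 -197.49693808] [ 474.26319972 -197.44933047] [ 475.04281736 -194.69262388] [ 478.50879116 -195.33125645]
110 [ 444.99225616 -176.37331613  110.        ]
125 [ 447.98339168 -172.97808012  125.        ]
140 [ 450.9745272  -169.58284412  140.        ]
110 [ 435.27951355 -206.3219723   110.        ]
125 [ 438.90476819 -200.9714682   125.        ]
140 [ 442.53002284 -195.62096411  140.        ]
```

Run:
```python
from h import *
plan([445.3,-186.7,215],-.277)
plan([445.3,-186.7,166],-.277)
```

```text
slide [-0.832, -0.162, 1.834] rot [0.002, 0.004, -0.04] t 1.4 ee [ 468.  -198.3  270. ]
slide [-0.832, -0.162, 3.467] rot [0.002, 0.004, -0.04] t 1.4 ee [ 468.  -198.3  270. ]
```

Request:
arm_command:
  deltas:
    - {"slide":[-0.83,-0.16,0.9],"delta_rot":[0,0,-0.04],"jaw":0}
    - {"slide":[-0.83,-0.16,1.83],"delta_rot":[0,0,-0.04],"jaw":0}
    - {"slide":[-0.83,-0.16,2.3],"delta_rot":[0,0,-0.04],"jaw":0}
    - {"slide":[-0.83,-0.16,2.7],"delta_rot":[0,0,-0.04],"jaw":0}
    - {"slide":[-0.83,-0.16,3.1],"delta_rot":[0,0,-0.04],"jaw":0}
    - {"slide":[-0.83,-0.16,3.3],"delta_rot":[0,0,-0.04],"jaw":0}
    - {"slide":[-0.83,-0.16,3.4],"delta_rot":[0,0,-0.04],"jaw":0}
    - {"slide":[-0.83,-0.16,3.4],"delta_rot":[0,0,-0.04],"jaw":0}

```text
time: 2.2
ee_pos: [445.8, -186.5, 168.1]
ee_rot: [-0.0, 0.99, -0.138, -0.0]
wrist_force: [0.8, 0.4, -0.5]
gripper_width: 0.1
```

Request:
arm_command:
  deltas:
    - {"slide":[0,0,0.1],"delta_rot":[0,0,0],"jaw":0}
    - {"slide":[0,0,0.18],"delta_rot":[0,0,0],"jaw":0}
    - {"slide":[0,0,0.24],"delta_rot":[0,0,0],"jaw":0}

```text
time: 2.5
ee_pos: [446.2, -186.1, 160.9]
ee_rot: [0.0, 0.991, -0.137, 0.0]
wrist_force: [-0.4, -0.7, 0.6]
gripper_width: 0.4
```

Run:
```python
from h import *
snap('wrist','w2');snap('top','t2'); crop('w2',190,100,345,280,3.3,'c7')
print(manip.state()['wrist_force'],manip.state()['ee_pos'])
```

```text
[0.17747904 0.0485211  0.0095763 ] [ 446.13115424 -185.91900848  160.70409973]
```

View pics/w2.png

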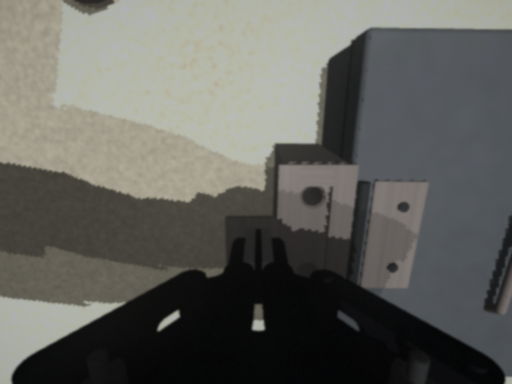

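Request:
arm_command:
  deltas:
    - {"slide":[0,0,0.04],"delta_rot":[0,0,0],"jaw":0}
    - {"slide":[0,0,0.08],"delta_rot":[0,0,0],"jaw":0}

```text
time: 2.8
ee_pos: [446.1, -185.9, 158.4]
ee_rot: [-0.0, 0.991, -0.137, -0.0]
wrist_force: [-0.2, 0.1, 1.0]
gripper_width: -0.0
```

Run:
```python
from h import *
snap('wrist','w3'); crop('w3',190,100,345,280,3.3,'c7')
print(manip.state()['wrist_force'],manip.state()['ee_pos'])
```

```text
[-0.26799256  0.16829643  0.11993073] [ 446.05891458 -185.88883659  158.1954489 ]
```

View pics/c7.png

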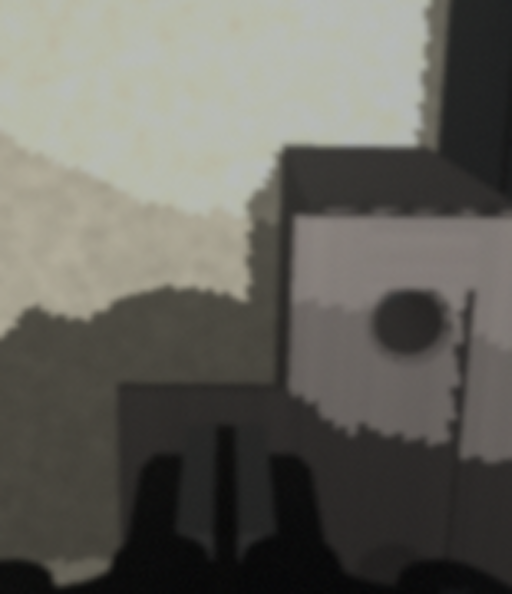

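Request:
arm_command:
  deltas:
    - {"slide":[0,0,0.04],"delta_rot":[0,0,0],"jaw":0}
    - {"slide":[0,0,0.07],"delta_rot":[0,0,0],"jaw":0}
    - {"slide":[0,0,0.07],"delta_rot":[0,0,0],"jaw":0}

```text
time: 3.15
ee_pos: [446.1, -186.0, 157.3]
ee_rot: [0.0, 0.991, -0.137, 0.0]
wrist_force: [-4.7, 2.9, 16.5]
gripper_width: 0.1
```

Run:
```python
from h import *
plan([478,-196,245],-.277)
```

```text
slide [1.115, 0.033, -2.921] rot [0.002, -0.007, 0.017] t 3.15 ee [ 446.1 -186.   157.3]
```

Request:
arm_command:
  deltas:
    - {"slide":[0,0,-1],"delta_rot":[0,0,0],"jaw":0}
    - {"slide":[0.6,0.03,-2],"delta_rot":[0,0,0],"jaw":20}
    - {"slide":[1.1,0.03,-2.92],"delta_rot":[0,0,0],"jaw":60}
    - {"slide":[1.1,0.03,-2.92],"delta_rot":[0,0,0],"jaw":80}
    - {"slide":[1.1,0.03,-2.92],"delta_rot":[0,0,0],"jaw":80}
    - {"slide":[1.1,0.03,-2.92],"delta_rot":[0,0,0],"jaw":80}

```text
time: 3.75
ee_pos: [476.7, -195.3, 242.8]
ee_rot: [-0.0, 0.991, -0.137, -0.001]
wrist_force: [-0.4, 0.6, -1.3]
gripper_width: 72.4
```

Run:
```python
from h import *
snap('wrist','w4'); print(manip.state()['wrist_force'],manip.state()['ee_pos']);crop('w4',180,60,360,260,3,'c8')
```

```text
[-0.37134646 -0.22379431  0.88815079] [ 476.59144524 -195.30870243  242.69974058]
```

View pics/w4.png

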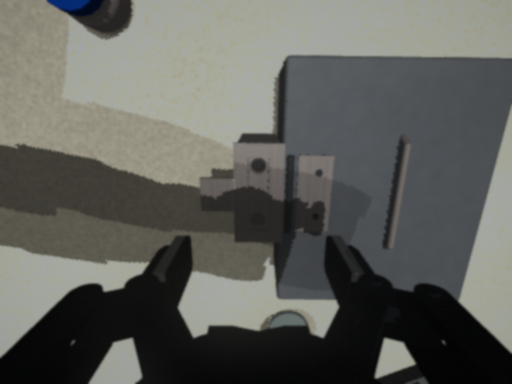

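View pics/c8.png

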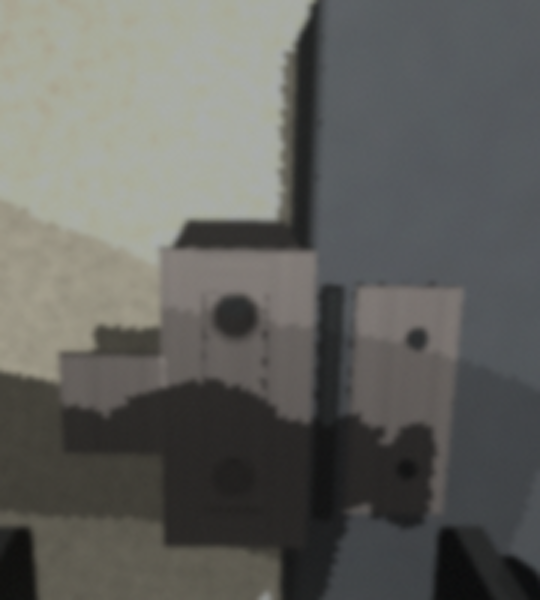

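The hasp now lies flat, with its window around both holes at wrist px (258,165) and (258,219). Next I'll get their centroids.

Run:
```python
from h import *
g=cv2.GaussianBlur(cv2.cvtColor(cv2.imread('pics/w4.png'),cv2.COLOR_BGR2GRAY),(3,3),0)
out=[]
for (u,v) in [(258,165),(258,219)]:
    p=g[v-12:v+13,u-11:u+12].astype(int); 
    ctr=np.median(p[10:15,9:14]); ring=np.median(np.r_[p[2,6:17],p[-3,6:17]]) 
    m=((p<(ctr+ring)/2)).astype(np.uint8); m[np.hypot(*np.mgrid[-12:13,-11:12])>10]=0
    n,l,s,c=cv2.connectedComponentsWithStats(m); k=1+np.argmax(s[1:,4]); print(ctr,ring,s[k],c[k]+[u-11,v-12]); out.append(c[k]+[u-11,v-12])
    P=onz('w4',*out[-1],80);print(P)
A,B=[onz('w4',*o,80) for o in out]; d=A-B; print('mid',(A+B)/2,'len',np.linalg.norm(d),'yaw',np.arctan2(d[1],d[0])-np.pi/2)
plan([472,148,250],.3)
```

```text
44.0 110.5 [  4   6  15  15 181] [258.08839779 165.71270718]
[ 484.54415006 -170.89416781   80.        ]
33.0 38.0 [  4   6  14  12 138] [257.5        218.68115942]
[ 470.67006195 -217.95060469   80.        ]
mid [ 477.60710601 -194.42238625   80.        ] len 49.05913342293415 yaw -0.2867155320172039
slide [-3.262, -10.97, -0.229] rot [-0.015, 0.024, -6.596] t 3.8 ee [ 476.6 -195.3  242.7]
```

Request:
arm_command:
  deltas:
    - {"slide":[-3.26,-10.97,-0.23],"delta_rot":[0,0,-6.6],"jaw":80}
    - {"slide":[-3.26,-10.97,-0.23],"delta_rot":[0,0,-6.6],"jaw":80}
    - {"slide":[-3.26,-10.97,-0.23],"delta_rot":[0,0,-6.6],"jaw":80}
    - {"slide":[-3.26,-10.97,-0.23],"delta_rot":[0,0,-6.6],"jaw":80}
    - {"slide":[-3.26,-10.97,-0.23],"delta_rot":[0,0,-6.6],"jaw":80}
    - {"slide":[-3.26,-10.97,-0.23],"delta_rot":[0,0,-6.6],"jaw":80}
    - {"slide":[-3.26,-10.97,-0.23],"delta_rot":[0,0,-6.6],"jaw":80}
    - {"slide":[-3.26,-10.97,-0.23],"delta_rot":[0,0,-6.6],"jaw":80}

```text
time: 4.6
ee_pos: [471.7, 151.7, 250.0]
ee_rot: [-0.001, 0.988, 0.152, -0.001]
wrist_force: [1.1, -1.0, 0.1]
gripper_width: 80.1
```

Request:
arm_command:
  deltas:
    - {"slide":[0,0,0],"delta_rot":[0,0,0],"jaw":80}
    - {"slide":[0,0,0],"delta_rot":[0,0,0],"jaw":80}

```text
time: 4.8
ee_pos: [472.6, 146.6, 250.2]
ee_rot: [0.0, 0.989, 0.149, -0.001]
wrist_force: [0.0, -0.1, 0.3]
gripper_width: 80.1
```

Run:
```python
from h import *
snap('wrist','w5'); print(manip.state()['wrist_force']);plan([472,148,250],.3)
```

```text
[-0.19932217 -0.27272129 -0.5293534 ]
slide [-0.009, -0.061, 0.013] rot [0.001, 0.011, -0.013] t 4.85 ee [472.8 146.3 250.4]
```

View pics/w5.png

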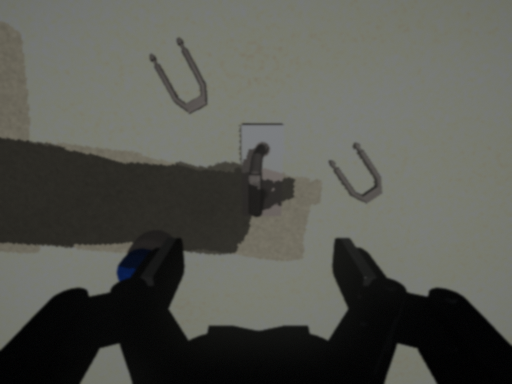

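Run:
```python
from h import *
crop('w5',220,110,310,235,5,'c9')
im=cv2.imread('pics/w5.png')[110:235,220:310]; im=cv2.convertScaleAbs(im,alpha=2.2); cv2.imwrite('pics/c9.png',cv2.resize(im,None,fx=4.5,fy=4.5,interpolation=cv2.INTER_CUBIC))
```

```text
(no output)
```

View pics/c9.png

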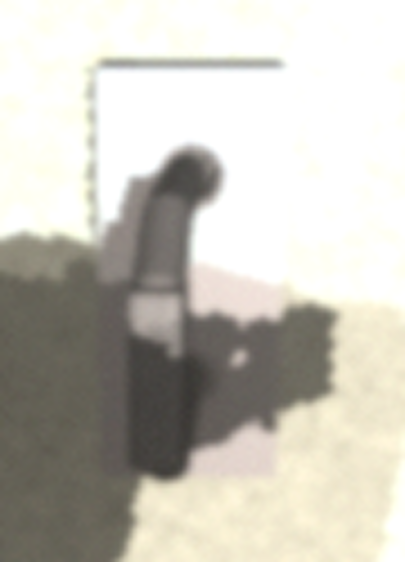

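Run:
```python
from h import *
f=lambda x,y,z: onz('w5',220+x/4.5,110+y/4.5,z)
a=f(158,292,109);b=f(158.5,474,109);print(a,b,np.linalg.norm(a-b),(a+b)/2,np.arctan2((a-b)[1],(a-b)[0])-np.pi/2)
l=[f(97,64,30),f(283,64,30),f(276,475,30),f(103,475,30)];print(l,np.mean(l,0),[np.linalg.norm(l[i]-l[i-1]).round(1) for i in range(4)])
d=l[0]-l[3];e=l[1]-l[2];print(np.arctan2(d[1],d[0])-np.pi/2,np.arctan2(e[1],e[0])-np.pi/2)
```

```text
[464.5400951  167.40013669 109.        ] [474.61385549 134.71418719 109.        ] 34.20309844388351 [469.5769753  151.05716194 109.        ] 0.2989612731254505
[array([440.61094184, 195.22115801,  30.        ]), array([480.97566313, 207.68223473,  30.        ]), array([511.49717152, 111.90752421,  30.        ]), array([470.01386437,  99.07432936,  30.        ])] [475.77441022 153.47131158  30.        ] [np.float64(100.5), np.float64(42.2), np.float64(100.5), np.float64(43.4)]
0.2967809905492924 0.3085053226969847
```

Run:
```python
from h import *
a=cv2.resize(cv2.imread('pics/top0.png')[175:220,180:235],None,fx=8,fy=8,interpolation=cv2.INTER_CUBIC)
b=cv2.resize(cv2.imread('pics/side0.png')[200:262,190:245],None,fx=7,fy=7,interpolation=cv2.INTER_CUBIC)
h=max(a.shape[0],b.shape[0]);o=np.zeros((h,a.shape[1]+b.shape[1],3),np.uint8);o[:a.shape[0],:a.shape[1]]=a;o[:b.shape[0],a.shape[1]:]=b
cv2.imwrite('pics/c10.png',cv2.convertScaleAbs(o,alpha=1.4)); print(a.shape)
# predictions upright: stand centre S
ex=np.array([np.cos(.3),np.sin(.3)]);ey=np.array([-ex[1],ex[0]])
for S in [(472,150),(475.8,153.5)]:
  for (x,y,z) in [(0,17,109),(0,-17,109),(0,25,30),(0,-25,30),(22,50,30),(-22,50,30),(-22,-50,30),(22,-50,30)]:
    p=np.r_[np.array(S)+x*ex+y*ey,z]; t=proj('top0',p);s=proj('side0',p)
    print((x,y,z),((t-[180,175])*8).round(),((s-[190,200])*7+[440,0]).round())
```

```text
(360, 440, 3)
(0, 17, 109) [117. 172.] [596. 106.]
(0, -17, 109) [213. 141.] [656.  39.]
(0, 25, 30) [137. 217.] [605. 295.]
(0, -25, 30) [267. 174.] [687. 195.]
(22, 50, 30) [ 55. 183.] [504. 323.]
(-22, 50, 30) [ 89. 296.] [620. 373.]
(-22, -50, 30) [350. 209.] [780. 170.]
(22, -50, 30) [315.  97.] [671. 127.]
(0, 17, 109) [107. 161.] [579. 106.]
(0, -17, 109) [202. 130.] [640.  38.]
(0, 25, 30) [128. 207.] [589. 295.]
(0, -25, 30) [258. 164.] [671. 195.]
(22, 50, 30) [ 46. 173.] [488. 323.]
(-22, 50, 30) [ 79. 285.] [603. 373.]
(-22, -50, 30) [341. 199.] [765. 169.]
(22, -50, 30) [305.  87.] [656. 127.]
```

View pics/c10.png

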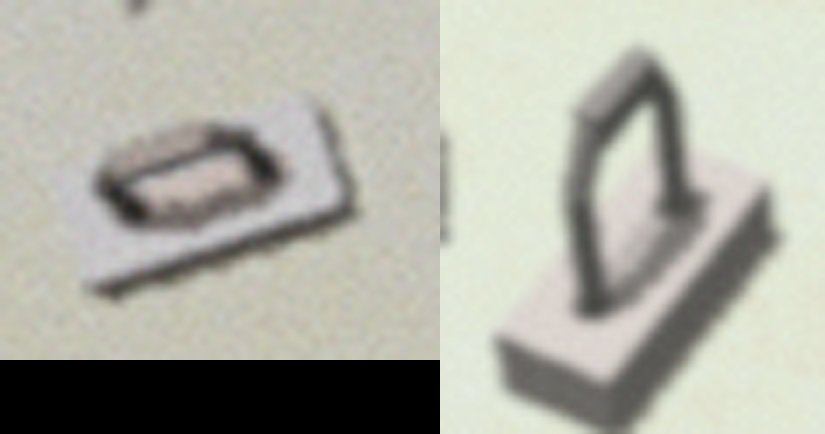

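Run:
```python
from h import *
ex=np.array([np.cos(.3),np.sin(.3)]);ey=np.array([-ex[1],ex[0]])
S=(473.5,151.5)
for (x,y,z) in [(0,17,109),(0,-17,109),(0,25,80),(0,25,70),(0,25,30),(0,-25,80),(0,-25,30),(22,50,30),(-22,50,30)]:
    p=np.r_[np.array(S)+x*ex+y*ey,z]; t=proj('top0',p);s=proj('side0',p);w=proj('w5',p)
    print((x,y,z),((t-[180,175])*8).round(),((s-[190,200])*7+[440,0]).round(),((w-[220,110])*4.5).round())
```

```text
(0, 17, 109) [113. 168.] [589. 106.] [180. 297.]
(0, -17, 109) [208. 136.] [649.  39.] [180. 477.]
(0, 25, 80) [107. 190.] [584. 188.] [179. 220.]
(0, 25, 70) [112. 195.] [587. 210.] [179. 211.]
(0, 25, 30) [133. 213.] [598. 295.] [178. 180.]
(0, -25, 80) [243. 145.] [670.  89.] [179. 459.]
(0, -25, 30) [263. 170.] [680. 195.] [178. 384.]
(22, 50, 30) [ 51. 179.] [498. 323.] [275.  71.]
(-22, 50, 30) [ 85. 292.] [613. 373.] [82. 71.]
```

Run:
```python
from h import *
snap('side','s6');snap('top','t6');snap('wrist','w6')
a=cv2.resize(cv2.imread('pics/t6.png')[175:220,180:235],None,fx=8,fy=8,interpolation=cv2.INTER_CUBIC)
b=cv2.resize(cv2.imread('pics/s6.png')[200:262,190:245],None,fx=7,fy=7,interpolation=cv2.INTER_CUBIC)
h=max(a.shape[0],b.shape[0]);o=np.zeros((h,a.shape[1]+b.shape[1],3),np.uint8);o[:a.shape[0],:a.shape[1]]=a;o[:b.shape[0],a.shape[1]:]=b
cv2.imwrite('pics/c11.png',cv2.convertScaleAbs(o,alpha=1.4)); plan([472,148,250],.3)
im=cv2.imread('pics/w6.png')[110:235,220:310]; im=cv2.convertScaleAbs(im,alpha=2.2); cv2.imwrite('pics/c12.png',cv2.resize(im,None,fx=4.5,fy=4.5,interpolation=cv2.INTER_CUBIC))
```

```text
slide [-0.019, -0.063, 0.024] rot [0.001, 0.003, -0.018] t 5.0 ee [473.1 146.4 250.7]
```

View pics/c11.png

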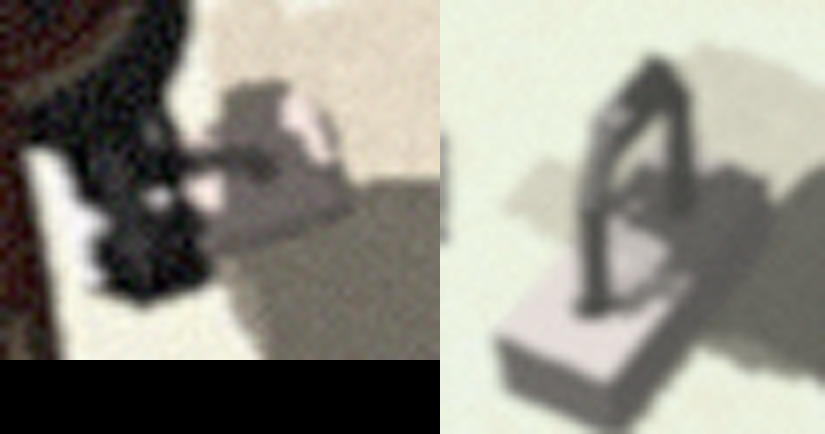

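View pics/c12.png

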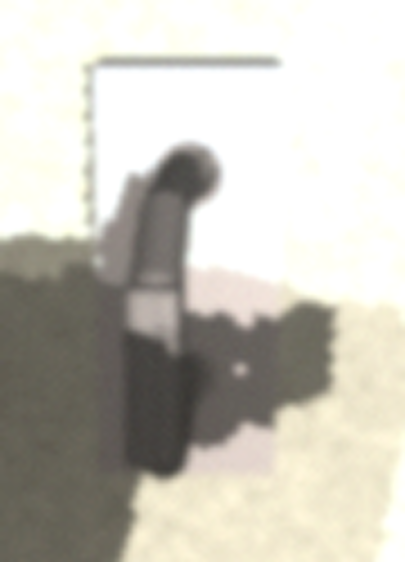

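The side view now shows the shackle leaning within its stand holes: the crown has shifted about 10 enlarged px since the first picture. The wrist view agrees. I'll grip centred on the stand axis, so that the closing flat pads upright it.

Run:
```python
from h import *
plan([474.9,152.4,156],.3)
```

```text
slide [0.117, -0.175, 3.157] rot [0.001, 0.003, -0.018] t 5.0 ee [473.1 146.4 250.7]
```

Request:
arm_command:
  deltas:
    - {"slide":[0.12,-0.18,0.5],"delta_rot":[0,0,0],"jaw":70}
    - {"slide":[0.12,-0.18,1.5],"delta_rot":[0,0,0],"jaw":60}
    - {"slide":[0.12,-0.18,2.5],"delta_rot":[0,0,0],"jaw":50}
    - {"slide":[0.12,-0.18,3.15],"delta_rot":[0,0,0],"jaw":40}
    - {"slide":[0.12,-0.18,3.15],"delta_rot":[0,0,0],"jaw":30}
    - {"slide":[0.12,-0.18,3.15],"delta_rot":[0,0,0],"jaw":30}
    - {"slide":[0.12,-0.18,3.15],"delta_rot":[0,0,0],"jaw":30}

```text
time: 5.7
ee_pos: [475.7, 153.5, 157.5]
ee_rot: [-0.0, 0.989, 0.149, 0.001]
wrist_force: [1.0, -0.1, -0.3]
gripper_width: 29.7
```

Run:
```python
from h import *
snap('wrist','w7');print(manip.state()['wrist_force']);plan([474.9,152.4,156],.3)
im=cv2.imread('pics/w7.png')[60:300,150:370]; im=cv2.convertScaleAbs(im,alpha=1.8); cv2.imwrite('pics/c13.png',cv2.resize(im,None,fx=2.4,fy=2.4,interpolation=cv2.INTER_CUBIC))
```

```text
[-0.45863817 -0.33911631  0.19814486]
slide [-0.039, 0.031, 0.053] rot [0.003, -0.024, 0.0] t 5.75 ee [475.7 153.6 157.6]
```

View pics/c13.png

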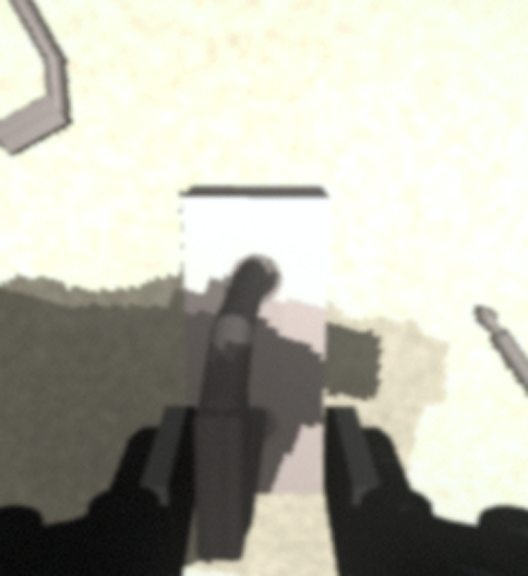

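Request:
arm_command:
  deltas:
    - {"slide":[-0.02,0.03,0.05],"delta_rot":[0,0,0],"jaw":22}
    - {"slide":[-0.02,0.03,0.05],"delta_rot":[0,0,0],"jaw":16}
    - {"slide":[-0.02,0.03,0.05],"delta_rot":[0,0,0],"jaw":12}
    - {"slide":[-0.02,0.03,0.05],"delta_rot":[0,0,0],"jaw":0}
    - {"slide":[-0.02,0.03,0.05],"delta_rot":[0,0,0],"jaw":0}
    - {"slide":[-0.02,0.03,0.05],"delta_rot":[0,0,0],"jaw":0}
    - {"slide":[-0.02,0.03,0.05],"delta_rot":[0,0,0],"jaw":0}

```text
time: 6.45
ee_pos: [474.8, 152.7, 155.1]
ee_rot: [0.0, 0.989, 0.15, 0.0]
wrist_force: [-0.0, -0.2, 6.0]
gripper_width: 9.1
```

Request:
arm_command:
  deltas:
    - {"slide":[0,0,-0.3],"delta_rot":[0,0,0],"jaw":0}
    - {"slide":[0,0,-1.0],"delta_rot":[0,0,0],"jaw":0}
    - {"slide":[0,0,-2.3],"delta_rot":[0,0,0],"jaw":0}
    - {"slide":[0,0,-3.6],"delta_rot":[0,0,0],"jaw":0}
    - {"slide":[0,0,-3.6],"delta_rot":[0,0,0],"jaw":0}

```text
time: 6.95
ee_pos: [476.7, 153.1, 267.7]
ee_rot: [-0.0, 0.989, 0.15, 0.004]
wrist_force: [0.7, -0.0, -2.8]
gripper_width: 8.9
```

Run:
```python
from h import *
snap('wrist','w8');print(manip.state()['wrist_force']);plan([477.6,-194.8,262],-.28)
im=cv2.imread('pics/w8.png')[60:300,150:370]; im=cv2.convertScaleAbs(im,alpha=1.8); cv2.imwrite('pics/c14.png',cv2.resize(im,None,fx=2.4,fy=2.4,interpolation=cv2.INTER_CUBIC))
```

```text
[ 0.74542514 -0.72973471 -1.33224282]
slide [-3.372, 11.089, 0.099] rot [-0.009, -0.053, 6.651] t 7.0 ee [475.8 152.9 265.3]
```

View pics/c14.png

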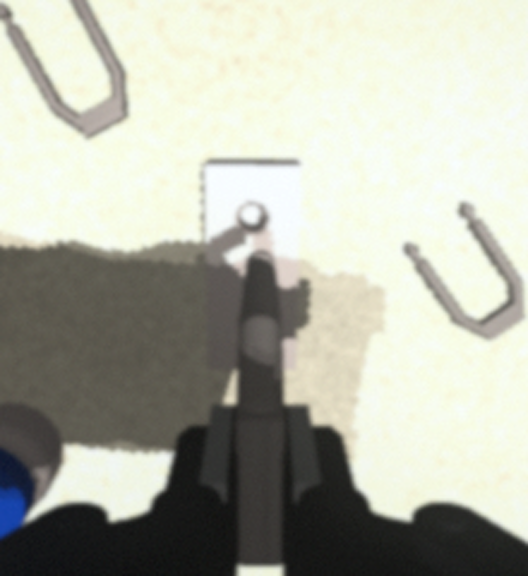

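Request:
arm_command:
  deltas:
    - {"slide":[-3.37,11.09,0],"delta_rot":[0,0,6.65],"jaw":0}
    - {"slide":[-3.37,11.09,0],"delta_rot":[0,0,6.65],"jaw":0}
    - {"slide":[-3.37,11.09,0],"delta_rot":[0,0,6.65],"jaw":0}
    - {"slide":[-3.37,11.09,0],"delta_rot":[0,0,6.65],"jaw":0}
    - {"slide":[-3.37,11.09,0],"delta_rot":[0,0,6.65],"jaw":0}
    - {"slide":[-3.37,11.09,0],"delta_rot":[0,0,6.65],"jaw":0}
    - {"slide":[-3.37,11.09,0],"delta_rot":[0,0,6.65],"jaw":0}
    - {"slide":[-3.37,11.09,0],"delta_rot":[0,0,6.65],"jaw":0}

```text
time: 7.8
ee_pos: [475.8, -200.1, 261.5]
ee_rot: [0.001, 0.99, -0.142, -0.0]
wrist_force: [0.6, 1.1, -1.6]
gripper_width: 9.3
```

Request:
arm_command:
  deltas:
    - {"slide":[0,0,0],"delta_rot":[0,0,0],"jaw":0}
    - {"slide":[0,0,0],"delta_rot":[0,0,0],"jaw":0}
    - {"slide":[0,0,0],"delta_rot":[0,0,0],"jaw":0}

```text
time: 8.1
ee_pos: [476.3, -193.7, 262.5]
ee_rot: [-0.0, 0.99, -0.139, -0.0]
wrist_force: [-0.3, 0.0, -1.6]
gripper_width: 9.0
```

Run:
```python
from h import *
snap('wrist','w9');s=manip.state();print(s['wrist_force'],s['ee_pos']);plan([477.6,-194.8,242],-.28)
im=cv2.imread('pics/w9.png')[80:280,170:350]; im=cv2.convertScaleAbs(im,alpha=1.8); cv2.imwrite('pics/c15.png',cv2.resize(im,None,fx=3,fy=3,interpolation=cv2.INTER_CUBIC))
q=s['ee_rot'];A=R.from_quat([q[1],q[2],q[3],q[0]]).as_matrix()
print(proj('w9',s['ee_pos']+A@[0,-25,150]),proj('w9',s['ee_pos']+A@[0,25,150]))
```

```text
[-0.91458201  0.32133567 -1.60789545] [ 476.39091968 -193.75419369  262.63354335]
slide [0.049, 0.023, 0.688] rot [-0.003, 0.007, 0.022] t 8.15 ee [ 476.4 -193.8  262.6]
[256.74927421 169.78314852] [256.85795018 226.19431266]
```

View pics/c15.png

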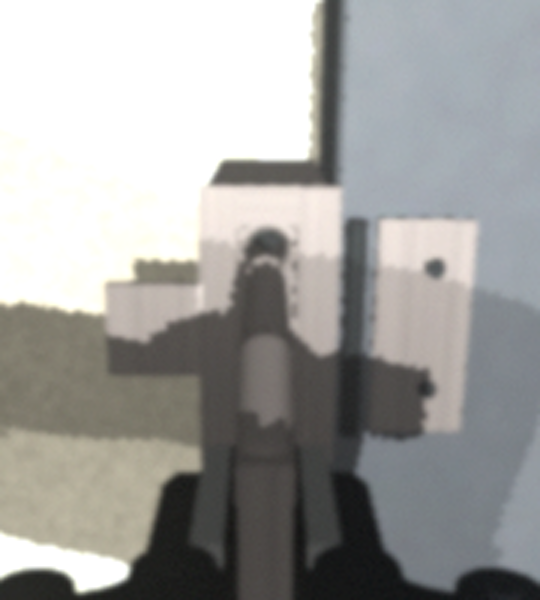

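Run:
```python
from h import *
for f in ('w8','w9'):
    im=cv2.imread(f'pics/{f}.png')[140:200,225:295]; g=cv2.cvtColor(im,cv2.COLOR_BGR2GRAY)
    cv2.imwrite(f'pics/c16{f}.png',cv2.resize(cv2.convertScaleAbs(g,alpha=2),None,fx=8,fy=8,interpolation=cv2.INTER_CUBIC))
g=cv2.cvtColor(cv2.imread('pics/w8.png'),cv2.COLOR_BGR2GRAY)
for r in range(160,200,3): print(r,g[r,244:274].tolist())
```

```text
160 [72, 71, 72, 71, 73, 75, 77, 88, 112, 130, 134, 128, 122, 121, 120, 119, 120, 121, 123, 128, 134, 137, 138, 139, 139, 139, 139, 139, 139, 138]
163 [78, 84, 95, 108, 118, 127, 133, 135, 136, 136, 133, 126, 118, 110, 108, 108, 111, 116, 120, 128, 134, 138, 139, 138, 138, 139, 138, 139, 139, 138]
166 [118, 129, 136, 137, 137, 139, 137, 134, 125, 110, 87, 72, 72, 75, 78, 81, 82, 85, 90, 104, 119, 129, 132, 132, 133, 134, 137, 137, 138, 138]
169 [89, 107, 120, 123, 123, 122, 119, 110, 88, 61, 42, 37, 35, 37, 37, 41, 44, 52, 64, 78, 96, 111, 118, 119, 120, 120, 120, 121, 121, 122]
172 [51, 52, 58, 66, 77, 89, 101, 98, 76, 49, 36, 34, 35, 35, 36, 36, 38, 38, 39, 50, 75, 99, 114, 119, 119, 119, 119, 120, 119, 119]
175 [49, 50, 50, 51, 51, 57, 64, 61, 49, 37, 32, 33, 34, 36, 36, 36, 37, 37, 37, 42, 60, 89, 109, 118, 119, 119, 119, 118, 119, 116]
178 [50, 49, 50, 50, 50, 49, 46, 41, 35, 32, 32, 34, 33, 34, 36, 35, 36, 37, 37, 39, 49, 71, 95, 108, 115, 116, 114, 111, 105, 97]
181 [48, 50, 49, 50, 49, 49, 44, 39, 32, 31, 31, 33, 33, 34, 35, 35, 36, 36, 36, 36, 38, 42, 49, 55, 57, 58, 57, 55, 54, 55]
184 [49, 49, 49, 49, 49, 46, 43, 36, 32, 32, 31, 32, 33, 35, 35, 35, 36, 35, 37, 36, 36, 39, 44, 49, 50, 51, 52, 52, 52, 53]
187 [49, 49, 48, 49, 48, 46, 40, 34, 30, 31, 31, 32, 33, 33, 34, 34, 34, 36, 36, 36, 36, 38, 43, 49, 50, 50, 50, 51, 52, 53]
190 [49, 49, 48, 48, 46, 42, 37, 31, 31, 31, 33, 33, 35, 35, 36, 35, 37, 37, 36, 36, 35, 38, 40, 46, 50, 51, 52, 51, 52, 53]
193 [48, 48, 48, 47, 44, 38, 35, 35, 38, 43, 47, 51, 52, 55, 55, 56, 55, 54, 53, 49, 45, 40, 41, 46, 48, 49, 50, 50, 52, 52]
196 [47, 47, 48, 46, 45, 40, 38, 41, 45, 49, 50, 53, 54, 56, 57, 58, 58, 58, 58, 55, 52, 48, 45, 46, 48, 50, 50, 51, 54, 61]
199 [47, 47, 48, 48, 45, 41, 40, 42, 46, 49, 51, 53, 55, 55, 56, 57, 58, 58, 56, 55, 52, 49, 46, 46, 49, 52, 53, 54, 64, 85]
```

View pics/c16w8.png

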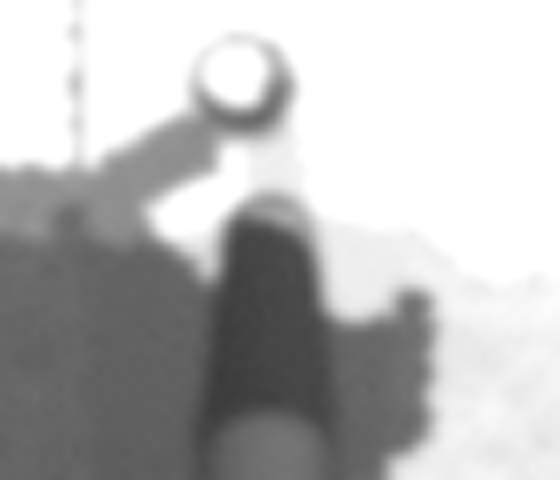

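View pics/c16w9.png

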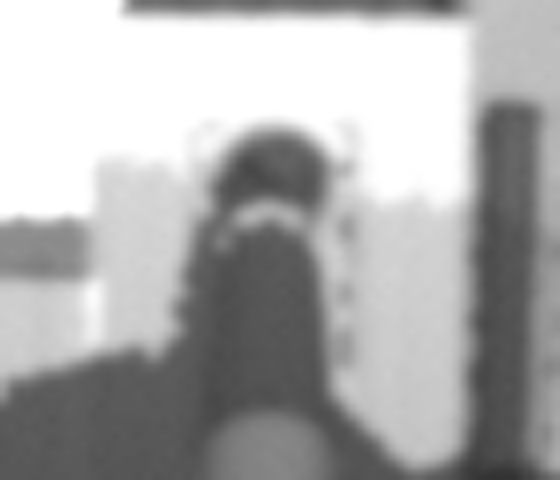

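Run:
```python
from h import *
s=manip.state();z=s['ee_pos'][2]-150
ex=np.array([np.cos(.28),-np.sin(.28)]);ey=np.array([-ex[1],ex[0]])
tip=onz('w9',258.5,169,z); h9=onz('w9',258.9,163,80); h4=onz('w4',258.09,165.7,80);hb=onz('w4',257.5,218.7,80)
print(z,tip,h9,h4)
for h in (h9,h4): d=(h-tip)[:2]; print('shift box x,y',d@ex,d@ey)
# via mid
print('mid w4 vs tcp',((h4+hb)/2)[:2]-s['ee_pos'][:2])
```

```text
112.63354334846503 [ 484.72945606 -169.41783315  112.63354335] [ 484.6415835 -171.1459868   80.       ] [ 484.54849178 -170.88386962   80.        ]
shift box x,y 0.3931346303297195 -1.6851355414096911
shift box x,y 0.2312307596993982 -1.4589528210802456
mid w4 vs tcp [ 1.2158305  -0.67194965]
```

Request:
arm_command:
  deltas:
    - {"slide":[0.01,0.04,0.4],"delta_rot":[0,0,0],"jaw":0}
    - {"slide":[0.01,0.04,0.77],"delta_rot":[0,0,0],"jaw":0}
    - {"slide":[0.01,0.04,0.77],"delta_rot":[0,0,0],"jaw":0}
    - {"slide":[0.01,0.04,0.77],"delta_rot":[0,0,0],"jaw":0}

```text
time: 8.55
ee_pos: [476.1, -196.0, 239.1]
ee_rot: [-0.0, 0.99, -0.139, -0.001]
wrist_force: [0.5, -0.6, -1.4]
gripper_width: 8.8
```

Run:
```python
from h import *
snap('wrist','w10');snap('side','s10');s=manip.state();print(s['wrist_force'],s['ee_pos']);plan([476.7,-194.9,239],-.28)
im=cv2.imread('pics/w10.png')[130:250,200:320]; im=cv2.convertScaleAbs(im,alpha=2); cv2.imwrite('pics/c17.png',cv2.resize(im,None,fx=5,fy=5,interpolation=cv2.INTER_CUBIC))
im=cv2.imread('pics/s10.png')[80:200,230:350]; im=cv2.convertScaleAbs(im,alpha=1.5); cv2.imwrite('pics/c18.png',cv2.resize(im,None,fx=5,fy=5,interpolation=cv2.INTER_CUBIC))
```

```text
[ 0.03555923  0.02682411 -1.42957045] [ 476.47932875 -196.3256612   239.81969995]
slide [-0.006, -0.048, 0.027] rot [0.001, -0.002, 0.001] t 8.65 ee [ 476.5 -196.3  239.8]
```

View pics/c17.png

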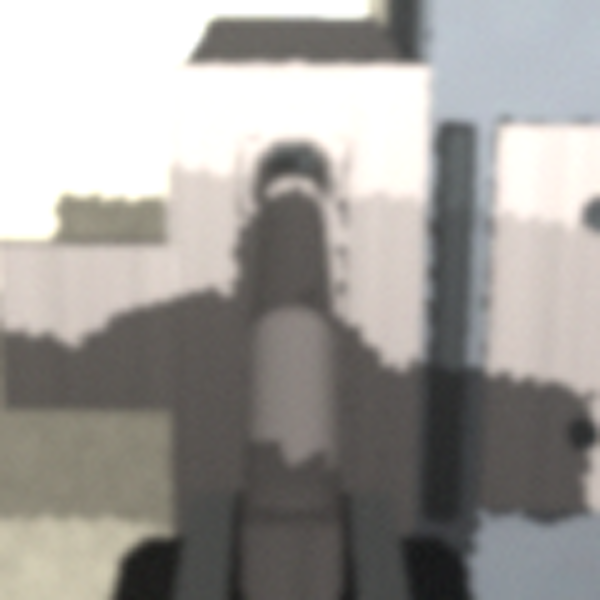

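View pics/c18.png

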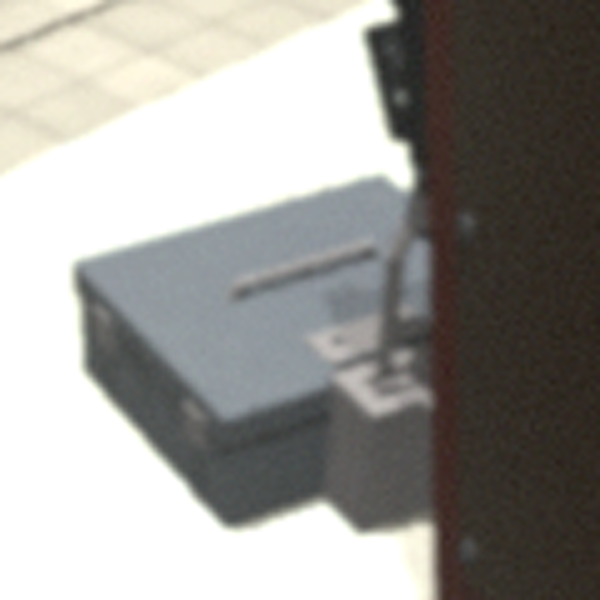

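Run:
```python
from h import *
s=manip.state();q=s['ee_rot'];A=R.from_quat([q[1],q[2],q[3],q[0]]).as_matrix()
for z in (148,150,152,160): print(z,proj('w10',s['ee_pos']+A@[0,-25,z]))
ex=np.array([np.cos(.28),-np.sin(.28)]);ey=np.array([-ex[1],ex[0]])
h=onz('w10',258.8,165.4,80)
for r in (170.5,171.6):
  tip=onz('w10',258.4,r,s['ee_pos'][2]-150); d=(h-tip)[:2]; print(tip,h,d@ex,d@ey,'tip rel tcp',(tip[:2]-s['ee_pos'][:2])@ex,(tip[:2]-s['ee_pos'][:2])@ey)
```

```text
148 [257.35912641 170.77110505]
150 [257.36857071 170.21130939]
152 [257.37785573 169.66095538]
160 [257.41348086 167.54933444]
[ 484.14586522 -172.77303147   89.81969995] [ 485.05693753 -170.81980102   80.        ] 0.33580473566914093 2.1289427199978537 tip rel tcp 0.859064304649344 24.754073546586504
[ 483.89324731 -173.6527089    89.81969995] [ 485.05693753 -170.81980102   80.        ] 0.3354807182504215 3.044173882073805 tip rel tcp 0.8593883220680638 23.838842384510553
```

Request:
arm_command:
  deltas:
    - {"slide":[0.01,-0.055,0],"delta_rot":[0,0,0],"jaw":0}
    - {"slide":[0.01,-0.055,0.1],"delta_rot":[0,0,0],"jaw":0}
    - {"slide":[0.01,-0.055,0.2],"delta_rot":[0,0,0],"jaw":0}
    - {"slide":[0.01,-0.055,0.2],"delta_rot":[0,0,0],"jaw":0}

```text
time: 9.05
ee_pos: [476.9, -194.7, 233.3]
ee_rot: [-0.0, 0.99, -0.14, -0.0]
wrist_force: [-0.4, 0.3, -0.2]
gripper_width: 9.3
```

Run:
```python
from h import *
snap('wrist','w11');s=manip.state();print(s['wrist_force'],s['ee_pos'])
im=cv2.imread('pics/w11.png')[130:250,200:320]; im=cv2.convertScaleAbs(im,alpha=2); cv2.imwrite('pics/c19.png',cv2.resize(im,None,fx=5,fy=5,interpolation=cv2.INTER_CUBIC))
```

```text
[ 0.28742352 -1.25076116 -0.971767  ] [ 476.94250341 -194.72321758  233.4224321 ]
```

View pics/c19.png

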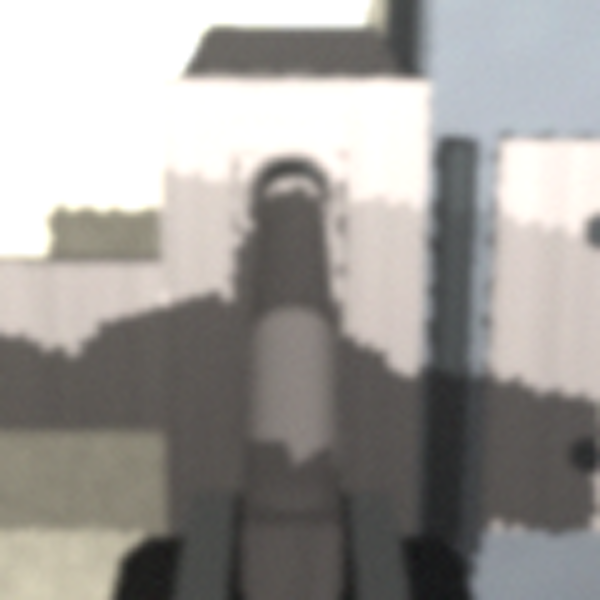

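Request:
arm_command:
  deltas:
    - {"slide":[-0.005,-0.02,0.05],"delta_rot":[0,0,0],"jaw":0}
    - {"slide":[-0.005,-0.02,0.1],"delta_rot":[0,0,0],"jaw":0}
    - {"slide":[-0.005,-0.02,0.15],"delta_rot":[0,0,0],"jaw":0}
    - {"slide":[-0.005,-0.02,0.2],"delta_rot":[0,0,0],"jaw":0}

```text
time: 9.5
ee_pos: [477.2, -194.2, 227.6]
ee_rot: [0.0, 0.99, -0.139, 0.0]
wrist_force: [0.0, 0.0, -1.1]
gripper_width: 9.3
```

Request:
arm_command:
  deltas:
    - {"slide":[0,0,0.06],"delta_rot":[0,0,0],"jaw":0}
    - {"slide":[0,0,0.12],"delta_rot":[0,0,0],"jaw":0}
    - {"slide":[0,0,0.18],"delta_rot":[0,0,0],"jaw":0}

```text
time: 9.8
ee_pos: [477.0, -194.3, 222.1]
ee_rot: [0.0, 0.99, -0.14, -0.0]
wrist_force: [-1.3, -0.2, -0.5]
gripper_width: 8.8
```

Run:
```python
from h import *
snap('wrist','w12');s=manip.state();print(s['wrist_force'],s['ft_torque'],s['ee_pos'])
im=cv2.imread('pics/w12.png')[130:250,200:320]; im=cv2.convertScaleAbs(im,alpha=2); cv2.imwrite('pics/c20.png',cv2.resize(im,None,fx=5,fy=5,interpolation=cv2.INTER_CUBIC))
```

```text
[-0.81959412 -1.28958999 -1.70184162] [-0.35603491  0.16949407 -0.0428147 ] [ 476.92953702 -194.22527855  221.88506024]
```

View pics/c20.png

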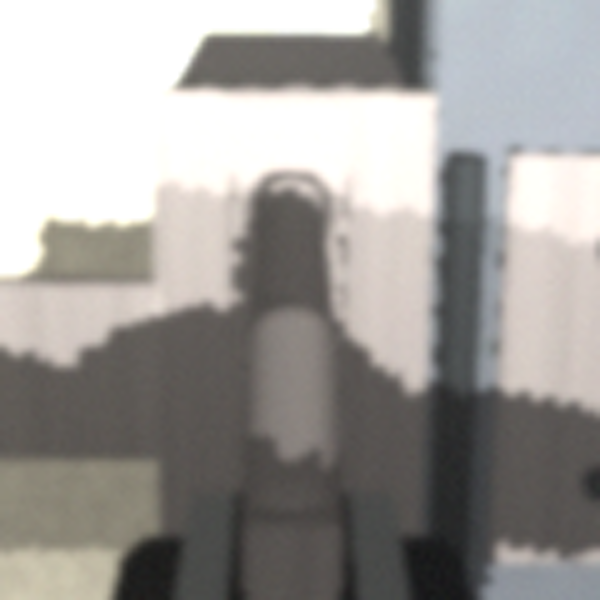

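Both legs have entered the holes with no contact force. I'll carry on down.

Request:
arm_command:
  deltas:
    - {"slide":[0,0,0.08],"delta_rot":[0,0,0],"jaw":0}
    - {"slide":[0,0,0.16],"delta_rot":[0,0,0],"jaw":0}
    - {"slide":[0,0,0.24],"delta_rot":[0,0,0],"jaw":0}
    - {"slide":[0,0,0.3],"delta_rot":[0,0,0],"jaw":0}

```text
time: 10.25
ee_pos: [477.0, -194.2, 213.0]
ee_rot: [0.0, 0.99, -0.14, -0.0]
wrist_force: [-1.4, -1.1, -0.6]
gripper_width: 9.2
```

Request:
arm_command:
  deltas:
    - {"slide":[0,0,0.08],"delta_rot":[0,0,0],"jaw":0}
    - {"slide":[0,0,0.16],"delta_rot":[0,0,0],"jaw":0}
    - {"slide":[0,0,0.24],"delta_rot":[0,0,0],"jaw":0}
    - {"slide":[0,0,0.3],"delta_rot":[0,0,0],"jaw":0}

```text
time: 10.65
ee_pos: [477.1, -194.2, 204.1]
ee_rot: [0.0, 0.99, -0.14, -0.0]
wrist_force: [-1.3, -1.8, -1.1]
gripper_width: 8.9
```

Request:
arm_command:
  deltas:
    - {"slide":[0,0,0.08],"delta_rot":[0,0,0],"jaw":0}
    - {"slide":[0,0,0.16],"delta_rot":[0,0,0],"jaw":0}

```text
time: 10.85
ee_pos: [477.3, -194.4, 199.7]
ee_rot: [0.0, 0.99, -0.14, 0.0]
wrist_force: [-2.6, -1.6, 6.0]
gripper_width: 8.9
```

Request:
arm_command:
  deltas:
    - {"slide":[0,0,0.05],"delta_rot":[0,0,0],"jaw":0}
    - {"slide":[0,0,0.1],"delta_rot":[0,0,0],"jaw":0}

```text
time: 11.05
ee_pos: [477.3, -194.4, 196.8]
ee_rot: [0.0, 0.99, -0.14, 0.0]
wrist_force: [-3.0, -1.7, 7.5]
gripper_width: 9.2
```

Request:
arm_command:
  deltas:
    - {"slide":[0,0,0.05],"delta_rot":[0,0,0],"jaw":0}
    - {"slide":[0,0,0.1],"delta_rot":[0,0,0],"jaw":0}

```text
time: 11.25
ee_pos: [477.3, -194.4, 193.9]
ee_rot: [0.0, 0.99, -0.14, 0.0]
wrist_force: [-4.0, -0.4, 7.0]
gripper_width: 8.7
```

Request:
arm_command:
  deltas:
    - {"slide":[0,0,0.05],"delta_rot":[0,0,0],"jaw":0}
    - {"slide":[0,0,0.1],"delta_rot":[0,0,0],"jaw":0}

```text
time: 11.45
ee_pos: [477.3, -194.5, 191.0]
ee_rot: [0.0, 0.99, -0.14, 0.0]
wrist_force: [-3.9, -1.9, 7.3]
gripper_width: 9.1
```

Request:
arm_command:
  deltas:
    - {"slide":[0,0,0.04],"delta_rot":[0,0,0],"jaw":0}
    - {"slide":[0,0,0.07],"delta_rot":[0,0,0],"jaw":0}

```text
time: 11.65
ee_pos: [477.4, -194.5, 189.1]
ee_rot: [0.0, 0.99, -0.14, 0.0]
wrist_force: [-4.8, -1.8, 11.7]
gripper_width: 9.0
```

Request:
arm_command:
  deltas:
    - {"slide":[0,0,0.04],"delta_rot":[0,0,0],"jaw":0}

```text
time: 11.75
ee_pos: [477.4, -194.6, 188.2]
ee_rot: [0.001, 0.99, -0.14, 0.001]
wrist_force: [-5.5, -2.0, 14.4]
gripper_width: 8.8
```

Request:
arm_command:
  deltas:
    - {"slide":[0,0,0.04],"delta_rot":[0,0,0],"jaw":0}

```text
time: 11.85
ee_pos: [477.5, -194.6, 187.1]
ee_rot: [0.001, 0.99, -0.14, 0.001]
wrist_force: [-6.0, -1.2, 17.0]
gripper_width: 8.8
```

Request:
arm_command:
  deltas:
    - {"slide":[0,0,0.04],"delta_rot":[0,0,0],"jaw":0}

```text
time: 11.95
ee_pos: [477.4, -194.6, 186.0]
ee_rot: [0.001, 0.99, -0.14, 0.001]
wrist_force: [-5.1, -2.0, 11.2]
gripper_width: 9.1
```

Request:
arm_command:
  deltas:
    - {"slide":[0,0,0.02],"delta_rot":[0,0,0],"jaw":0}

```text
time: 12.05
ee_pos: [477.3, -194.5, 185.0]
ee_rot: [0.001, 0.99, -0.14, 0.0]
wrist_force: [-5.5, -1.9, 11.0]
gripper_width: 8.9
```

Request:
arm_command:
  deltas:
    - {"slide":[0,0,0.02],"delta_rot":[0,0,0],"jaw":0}

```text
time: 12.15
ee_pos: [477.3, -194.5, 184.4]
ee_rot: [0.0, 0.99, -0.14, 0.0]
wrist_force: [-4.9, -1.4, 10.6]
gripper_width: 8.8
```

Request:
arm_command:
  deltas:
    - {"slide":[0,0,0.02],"delta_rot":[0,0,0],"jaw":0}

```text
time: 12.25
ee_pos: [477.3, -194.6, 183.8]
ee_rot: [0.001, 0.99, -0.14, 0.0]
wrist_force: [-4.0, -1.4, 10.4]
gripper_width: 9.3
```

Request:
arm_command:
  deltas:
    - {"slide":[0,0,0.02],"delta_rot":[0,0,0],"jaw":0}

```text
time: 12.35
ee_pos: [477.3, -194.6, 183.2]
ee_rot: [0.001, 0.99, -0.14, 0.0]
wrist_force: [-5.0, -1.8, 10.7]
gripper_width: 8.7
```

Request:
arm_command:
  deltas:
    - {"slide":[0,0,0.02],"delta_rot":[0,0,0],"jaw":0}

```text
time: 12.45
ee_pos: [477.3, -194.6, 182.6]
ee_rot: [0.001, 0.99, -0.14, 0.0]
wrist_force: [-4.9, -1.5, 11.6]
gripper_width: 9.0
```

Request:
arm_command:
  deltas:
    - {"slide":[0,0,0.03],"delta_rot":[0,0,0],"jaw":0}
    - {"slide":[0,0,0.06],"delta_rot":[0,0,0],"jaw":0}

```text
time: 12.65
ee_pos: [477.3, -194.5, 180.7]
ee_rot: [0.001, 0.99, -0.14, 0.0]
wrist_force: [-4.6, -1.4, 5.3]
gripper_width: 9.0
```

Request:
arm_command:
  deltas:
    - {"slide":[0,0,0.03],"delta_rot":[0,0,0],"jaw":0}

```text
time: 12.75
ee_pos: [477.3, -194.6, 179.7]
ee_rot: [0.001, 0.99, -0.14, 0.0]
wrist_force: [-3.2, -1.7, 6.4]
gripper_width: 9.0
```

Request:
arm_command:
  deltas:
    - {"slide":[0,0,0.03],"delta_rot":[0,0,0],"jaw":0}

```text
time: 12.85
ee_pos: [477.3, -194.6, 178.8]
ee_rot: [0.001, 0.99, -0.14, 0.0]
wrist_force: [-4.1, -2.6, 8.5]
gripper_width: 9.1
```

Request:
arm_command:
  deltas:
    - {"slide":[0,0,0.02],"delta_rot":[0,0,0],"jaw":0}

```text
time: 12.95
ee_pos: [477.3, -194.6, 178.2]
ee_rot: [0.001, 0.99, -0.14, 0.0]
wrist_force: [-4.8, -2.4, 11.2]
gripper_width: 9.1
```

Request:
arm_command:
  deltas:
    - {"slide":[0,0,0.02],"delta_rot":[0,0,0],"jaw":0}

```text
time: 13.05
ee_pos: [477.5, -194.7, 178.0]
ee_rot: [0.001, 0.99, -0.14, 0.001]
wrist_force: [-6.5, -2.4, 17.7]
gripper_width: 8.9
```

Request:
arm_command:
  deltas:
    - {"slide":[0,0,0.02],"delta_rot":[0,0,0],"jaw":0}

```text
time: 13.15
ee_pos: [477.6, -194.8, 177.8]
ee_rot: [0.001, 0.99, -0.14, 0.001]
wrist_force: [-7.2, -0.7, 23.3]
gripper_width: 8.9
```

Force dropped from 11.6 to 5.3 N near TCP z 181, then rose stiffly near 178, which looks like a click followed by the stop. I'll ease off and tug gently to check.

Request:
arm_command:
  deltas:
    - {"slide":[0,0,-0.06],"delta_rot":[0,0,0],"jaw":0}
    - {"slide":[0,0,-0.1],"delta_rot":[0,0,0],"jaw":0}

```text
time: 13.35
ee_pos: [477.2, -194.6, 179.9]
ee_rot: [0.001, 0.99, -0.14, 0.0]
wrist_force: [-3.8, -2.6, 5.0]
gripper_width: 8.6
```

Request:
arm_command:
  deltas:
    - {"slide":[0,0,-0.04],"delta_rot":[0,0,0],"jaw":0}

```text
time: 13.45
ee_pos: [477.0, -194.4, 180.6]
ee_rot: [0.0, 0.99, -0.14, -0.0]
wrist_force: [-1.2, -4.4, -7.8]
gripper_width: 8.9
```

The tug meets a downward hold of about −8 N, so it is caught. I'll return to neutral, release, retreat and look.

Request:
arm_command:
  deltas:
    - {"slide":[0,0,0.03],"delta_rot":[0,0,0],"jaw":0}
    - {"slide":[0,0,0.03],"delta_rot":[0,0,0],"jaw":12}
    - {"slide":[0,0,0.03],"delta_rot":[0,0,0],"jaw":16}
    - {"slide":[0,0,0.03],"delta_rot":[0,0,0],"jaw":24}
    - {"slide":[0,0,0.03],"delta_rot":[0,0,0],"jaw":30}
    - {"slide":[0,0,0.03],"delta_rot":[0,0,0],"jaw":30}

```text
time: 14.05
ee_pos: [477.2, -194.1, 179.6]
ee_rot: [-0.0, 0.99, -0.139, 0.0]
wrist_force: [-1.4, 1.6, 0.0]
gripper_width: 29.9
```

Request:
arm_command:
  deltas:
    - {"slide":[0,0,-0.5],"delta_rot":[0,0,0],"jaw":30}
    - {"slide":[0,0,-1.5],"delta_rot":[0,0,0],"jaw":40}
    - {"slide":[0,0,-2.5],"delta_rot":[0,0,0],"jaw":40}
    - {"slide":[0,0,-2.5],"delta_rot":[0,0,0],"jaw":40}
    - {"slide":[0,0,-2.5],"delta_rot":[0,0,0],"jaw":40}

```text
time: 14.55
ee_pos: [477.4, -194.3, 255.1]
ee_rot: [0.0, 0.99, -0.14, 0.001]
wrist_force: [-0.4, -0.3, -0.0]
gripper_width: 39.7
```

Run:
```python
from h import *
snap('wrist','w13');snap('side','s13');snap('top','t13');s=manip.state();print(s['wrist_force'],s['ee_pos'],s['time'])
im=cv2.imread('pics/w13.png')[80:300,160:360]; im=cv2.convertScaleAbs(im,alpha=1.8); cv2.imwrite('pics/c21.png',cv2.resize(im,None,fx=2.7,fy=2.7,interpolation=cv2.INTER_CUBIC))
im=cv2.imread('pics/s13.png')[80:200,230:350]; im=cv2.convertScaleAbs(im,alpha=1.5); cv2.imwrite('pics/c22.png',cv2.resize(im,None,fx=5,fy=5,interpolation=cv2.INTER_CUBIC))
```

```text
[-0.29212667 -1.21922265  0.01308186] [ 476.61993577 -193.8595674   253.67390606] 14.7
```

View pics/c21.png

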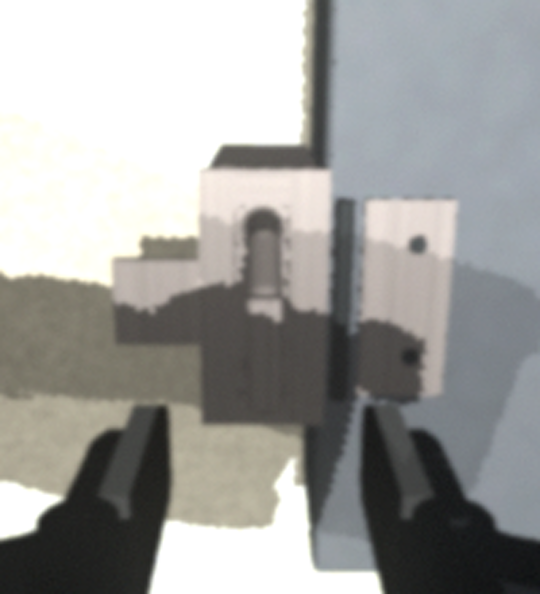

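View pics/c22.png

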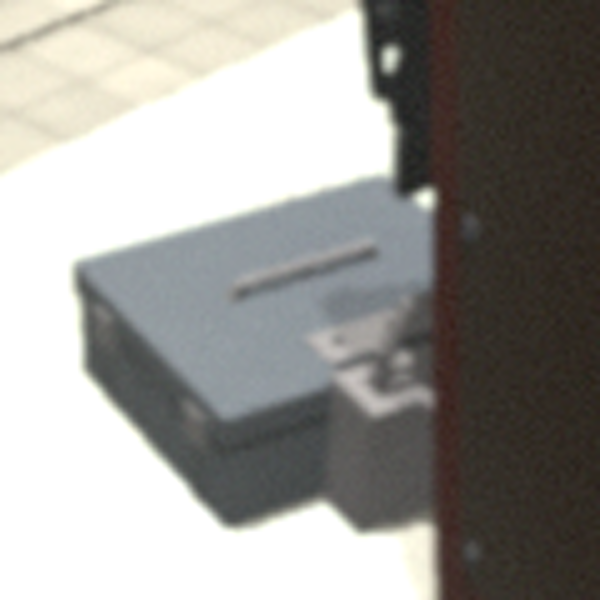

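Run:
```python
from h import *
ey=np.array([.276,.961])
for z in (120,133,144,153): print(z,proj('w13',np.r_[np.array([477.2,-194.3])+17*ey,z]), 'obs 257.8,190.4')
a=cv2.imread('pics/top0.png');b=cv2.imread('pics/t13.png')
for n,(x,y) in dict(reag=(125,213),jar=(254,230),beak=(400,200)).items():
    d=cv2.absdiff(a,b)[y-18:y+18,x-20:x+20]; print(n,d.mean())
```

```text
120 [255.94211613 184.21844198] obs 257.8,190.4
133 [255.83471373 189.12786572] obs 257.8,190.4
144 [255.73289528 193.78204385] obs 257.8,190.4
153 [255.64083764 197.99005008] obs 257.8,190.4
reag 39.6775462962963
jar 49.30740740740741
beak 55.213425925925925
```

View pics/t13.png

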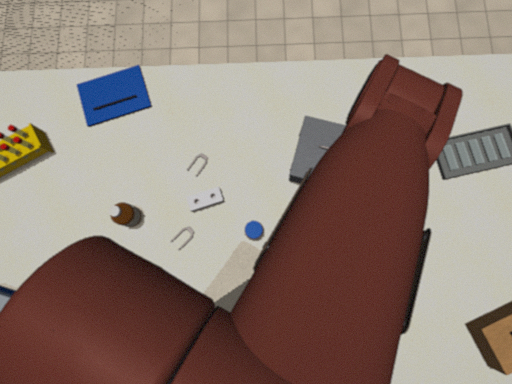

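The crown top is at about z 136, against 133.5 expected if caught and about 153 if sprung up. The bottle at (125,212) and jar at (254,230) are unmoved. The arm hides the beaker, but nothing went near it after the start.

Run:
```python
from h import *
snap('wrist','w14');print(manip.state()['time']);print(manip.hand_in())
```

```text
14.75
the job is handed in; nothing more can be done
None
```

The hasp is folded flat, the large shackle is pushed into the lock and caught, and the job is handed in at about 14.8 s.

- **Hasp:** I pushed it down until it met its stop at about 17 N. The wrist picture showed both holes inside its window.
- **Shackle:** It had shifted and was leaning in its stand when I reached it. The closing jaws stood it upright. Both legs entered the holes with no contact force.
- **Click:** Resistance peaked at about 17 N, then fell from 11.6 to 5.3 N at about 49 mm depth. I went on to the stop; the highest reading there was 23 N.
- **Catch:** A gentle tug was held back by about 8 N. After release the crown top measured about 136 mm high, against 133.5 mm expected if caught and about 153 mm if sprung up.
- **Bystanders:** The bottle and jar are at the same pixels as at the start. The arm hid the beaker in the last top view, so I did not re-measure it. It was last seen in an earlier wrist picture, and nothing touched it that I know of.
- **Other disagreements:** The camera estimates of the stand, box and leg-tip positions differed by 2 to 5 mm. I settled the final fit from wrist pictures close to the holes.

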